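Seat a lens cell in the two-pin bonding nest

TASK

Take the silver lens cell out of the grey tray and set it down gently, flat on the white strips of the bonding nest, between the blue clamp slide and the two steel pins. Then push the clamp slide forward (the red knob is its handle) so that its sprung nose nudges the cell home against both pins, and leave it there, let go, with the nose partly pressed in and holding the cell firmly in three-point contact. The glass is delicate: never clamp it with more than about 8 N, so do not drive the nose to the end of its spring; leave the black cell in its pocket.

Things in the scene. Friction and masses are not known exactly. Their poses are not given: they have to be found in the camera images.
- lens_cell: the silver lens cell: round metal ring with a lens on top and a copper-coloured groove round it, 46 mm diameter, 22 mm high, 0.09 to 0.18 kg, loose. Origin at the centre of its underside, z up its axis. At the start it stands in one of the tray's two pockets.
- black_cell: the black lens cell, same size (46 mm diameter, 22 mm high), loose, in the tray's other pocket; origin at the centre of its underside. To be left there.
- tray: grey tray, 164 x 78 x 14 mm (long side along its x), fixed. Origin at the centre of its underside. Two round pockets of 52 mm diameter, 6 mm deep (floor 8 mm above the bench), centred at x = -38.5 and +38.5 mm, y = 0; the cells stand 16 mm above the tray's top. Its two long sides are free, so a cell is best gripped across the tray's y.
- nest: bonding nest, fixed: grey base plate, x = -119 to +103 mm, y = -52 to +52 mm, top 14 mm above the bench. Origin at bench height; +x runs from the blue clamp to the dark two-pin stop; y = 0 is the line along which clamp and cell move; z up. Two white strips (8 mm wide, at y = +-12 mm, x = -17 to +57 mm, top 18 mm above the bench) carry the cell.
- load_point (a point): where to set the cell down: on the strips' top (18 mm above the bench) at nest x = 9 mm, y = 0, axes as the nest. A cell standing here clears pins and nose by 7 mm or more, with its sides (+-y) free for the fingers. From here it slides 12 to 30 mm along +x until it meets both pins; that depends on how the stop was set and screwed down, is not measured, and is found by touch.
- stop_line (a point): nest x = 30 mm, y = 0, bench height, axes as the nest: middle of the stop's settings, fixed to the nest, not to the stop. A seated cell's centre lies 9 mm before to 9 mm past it. The stop's two upright polished steel pins (pin_left, pin_right; 10 mm diameter, tops 35.5 mm above the bench) stand 18 mm past that centre in x, at y = +21.45 and -21.45 mm.
- clamp_slide (a joint): travel of the blue clamp slide along the nest's +x in m, 0 (fully back) to 0.055; starts between 0 and 0.008. It runs between two rails and stays where it is left: its gibs drag with a steady 9 N or so, felt whenever it moves. Pushing it takes about 9 N alone, hardly more while it slides the cell along, and 9 N plus the nose spring's force once the cell is home against the pins.
- nose_base (a point): on the clamp slide, where its nose comes out: 29 mm above the bench, axes as the nest. The steel nose has a ball end of 6 mm radius whose tip stands 19 mm ahead (+x) of this point when not pressed. It is sprung: it yields from 1.5 N on, by 1 mm for each further 3 N, up to a hard stop after 1.9 mm (7.2 N).
- clamp_knob (a point): middle of the grip of the red knob on the clamp slide: upright cylinder, 16 mm diameter, from 41 to 75 mm above the bench (this point at 58 mm), axes as the nest; the slide's flat top round it is 38 mm above the bench, 50 mm long, 34 mm wide. It can be gripped, or pushed from its -x side.
Not all that is in view belongs to the job. Leave any turquoise or yellow look-alike of the lens_cell alone.

How it is judged:
On the way, in this order (a step that is already met when the one before it is completed fails the run):
1. the silver cell stands flat on the nest's strips, let go, not yet clamped (z of lens_cell in the frame of nest between 0.0165 and 0.0195 m and angle between lens_cell's own z axis and vertical below 0.06 rad and x of lens_cell in the frame of nest between -0.012 and 0.042 m and horizontal distance between lens_cell and nest below 0.045 m and contact force between lens_cell and the fingers below 0.05 N and contact force between lens_cell and clamp_slide below 1 N), for 0.2 s.
2. the clamp's nose holds the cell against both pins (contact force between lens_cell and clamp_slide between 2.5 and 7 N and contact force between lens_cell and pin_left above 1 N and contact force between lens_cell and pin_right above 1 N), for 0.2 s.
At the end, for the whole second after the job is handed in: The silver cell stands flat on the strips (within 0.06 rad), centred on the nest's line within 2 mm, touching both pins with more than 1 N each, and held by the clamp's nose with 2.5 to 7 N (its spring neither slack nor bottomed), at rest; the black cell is in its pocket, moved less than 6 mm (all of step 2 and x of lens_cell in the frame of nest between 0.018 and 0.042 m and y of lens_cell in the frame of nest between -0.002 and 0.002 m and z of lens_cell in the frame of nest between 0.0165 and 0.0195 m and angle between each of lens_cell, black_cell's own z axis and vertical below 0.06 rad and linear speed of lens_cell below 0.01 m/s and distance of black_cell from where it was at the start of the episode below 0.006 m).
It fails at once if the clamp presses the cell with more than 9 N (contact force between lens_cell and clamp_slide above 9 N).
It fails at once if the cell is pressed against a pin with more than 12 N (contact force between lens_cell and pin_left above 12 N or contact force between lens_cell and pin_right above 12 N).
It fails at once if the cell is dropped (it falls faster than 0.45 m/s, about 10 mm, with nothing holding it) (contact force between lens_cell and the fingers below 0.02 N and linear speed of lens_cell above 0.45 m/s).
It fails at once if the black cell is moved by more than 15 mm (distance of black_cell from where it was at the start of the episode above 0.015 m).
It also fails if it takes over 51 s, if anything falls off the work surface, if the arm or the gripper's body presses on something with over 40 N, if the wrist force passes 120 N, or if a joint passes its speed limit or range.

ROBOT

A 7-joint arm with a two-finger parallel gripper is mounted at the origin on a cart in front of the work surface, level with it; the furniture and walls round the work are solid. World frame = base frame: x ahead of the robot, y to its left, z up, the work surface at z = 0. Lengths are in m, angles in rad, forces in N, time in s.
With the tool pointing down it reaches from about 0.425 to 0.95 m from the base axis. Payload 16.7 kg.
Tool frame: the origin (TCP) lies at the very end of the fingers, on their centre line; the grasp point (between the pads) lies 19 mm behind it; z points along the fingers, y is the line along which they close (so a half turn about z gives the same grasp; the last joint's range is limited). The gripper opens to 94 mm and grips with 3 to 60 N. Pads are 16 mm wide; open, the fingers measure 119 mm over their backs; the gripper's body (75 mm by 177 mm) begins 78 mm behind the grasp point.
Start: joints at [-1.442, 0.426, 0.074, 1.606, -0.034, 1.111, -0.067], TCP at [0.185, 0.649, 0.205] pointing down, gripper open.
Joint ranges: [-2.85, 2.85], [-0.5, 2.14], [-1.23, 1.37], [0.21, 2.46], [-1.02, 4.16], [0.16, 2.05], [-2.73, 2.73]. Speed limits (rad/s): [1.89, 1.89, 2.39, 2.39, 3.01, 3.01, 3.01].

INTERFACE

Orientations are given as a rotation vector (axis times angle).
In Python, from bench import status, imaging, workorder gives the robot as it stands.
- The arm moves only by the shell command python3 -m creep 'ROWS' [FORCE]. ROWS is JSON, a list of rows, each a list of 5 numbers: the shift along the tool's x, y, z normalised to -1 to 1, where 1 is 30 mm, then the turn about the tool's z normalised to -1 to 1, where 1 is 0.08 rad, then the opening, from 0 (shut) to 1 (fully open). A call has 1 to 20 rows; each row shifts and turns the commanded pose from where the row before left it, along the tool's axes as they then stand; what a row does not reach is not made up. A row lasts 1/12 s, in which the tool goes at most 41.7 mm and 7.16 degrees, less where a joint would pass 70% of its speed; a pose out of reach is approached as far as the arm can. A call with a number of a shift or a turn outside -1 to 1 is refused whole. A call with a gripper value outside its range is refused whole. The fingers move at their own pace and stop on an object; FORCE is the grip in N (left out, the last holds). Time passes only in rows, so rows that do not move let the fingers close. It gives the time, the measured TCP pose, the force, the opening and the grip force at its end, in the units of the state.
- status.get_state(): the state, without advancing time (a new reading comes with each control period).
- imaging.get_image(name): name is "scene" or "side" or "wrist"; returns a dict with "frame" (400x640x3 uint8, blue, green, red), "depth" (400x640 float32, m along the optical axis (not along the pixel's ray), 0 where there is no reading), "fx", "fy", "cx", "cy" (pixels), "k1" (the pictures are not rectified: a ray, as slopes to the right and down, at radius r is drawn at 1 + k1 r^2 times it, then the intrinsics apply), "R" (3x3) and "t" (3): a world point X has camera coordinates R X + t. Camera axes: x right, y down, z forward; pixel columns grow to the right and rows downward; lengths in m; the calibration is good to about 2 mm. A picture is of the moment at which its call begins.
- workorder.sign_off(): hands the job in; it is judged then, once.
The state is a dict: "time": time; "joint_pos": joint angles; "dq": joint speeds; "effort": joint torques, N m; "tool_pos": TCP position; "orientation": TCP orientation; "ft_force": force on the tool from outside, world axes, zero at the start; "moment": the same for the moment, N m; "width": opening from 0.0 (shut) to 1.0 (fully open); "finger_force": force on a finger pad.
Only numpy, scipy, OpenCV 4.12 (cv2) and the standard library are available. Lean on these libraries where they do the work, as an engineer would, in place of code of your own. Each camera call takes 0.05 s, during which the arm holds its last target. There are 200 camera calls.

## Working session

There is one attempt and no reset: what is moved stays moved. The work goes in short steps, Python scripts to look and compute and a shell command to move; the robot and the scene stay as the last step left them, time stands still between calls to the robot, and variables do not carry over. Pictures are saved under pics/ and viewed, at most 10 in all, crops included, and the job is handed in when it is done.

```bash
mkdir -p pics; cat > h.py <<'E'
import numpy as np, cv2, pickle
from scipy.spatial.transform import Rotation as Ro
from bench import status, imaging
def grab(n):
    im=imaging.get_image(n); pickle.dump(im,open(f'{n}.pkl','wb')); return im
def load(n): return pickle.load(open(f'{n}.pkl','rb'))
def rays(im,uv):
    uv=np.atleast_2d(np.array(uv,float)); d=(uv-[im['cx'],im['cy']])/[im['fx'],im['fy']]
    s=d.copy()
    for _ in range(20): s=d/(1+im['k1']*(s**2).sum(1,keepdims=True))
    return np.c_[s,np.ones(len(s))]
def onplane(im,uv,z):
    R=np.array(im['R']);t=np.array(im['t']);c=-R.T@t; w=rays(im,uv)@R
    return c+w*((z-c[2])/w[:,2])[:,None]
def bydepth(im,uv):
    uv=np.atleast_2d(uv); R=np.array(im['R']);t=np.array(im['t'])
    d=np.array([im['depth'][int(v),int(u)] for u,v in uv])
    return (rays(im,uv)*d[:,None]-t)@R
def totool(dxyz):
    s=status.get_state(); return Ro.from_rotvec(s['orientation']).inv().apply(dxyz)
E
python3 - <<'E'
from h import *
a=grab('scene');b=grab('side');c=grab('wrist')
for n,i in zip('abc',(a,b,c)): cv2.imwrite(f'pics/{n}.png',i['frame'])
s=status.get_state();print(s)
print(Ro.from_rotvec(s['orientation']).as_matrix().round(3))
for i in (a,b,c): print((-np.array(i['R']).T@i['t']).round(3))
E
```

```text
{'time': 0.15, 'joint_pos': array([-1.44254863,  0.42659078,  0.0738702 ,  1.60644226, -0.03403329,
        1.11082607, -0.06711286]), 'dq': array([ 0.00277662, -0.00278958,  0.00012765, -0.00161575,  0.00081389,
       -0.0003774 ,  0.00013658]), 'effort': array([ 5.11533231e-03, -9.36273837e+01,  3.67023155e+00, -4.54429471e+01,
       -4.86143399e-02,  1.78002915e-02,  1.23371724e-04]), 'tool_pos': array([0.1850373 , 0.64878739, 0.20494313]), 'orientation': array([-4.34925295e-01, -3.11133091e+00,  1.58464876e-03]), 'ft_force': array([-0.71983235,  0.70161719,  0.68532347]), 'moment': array([-0.01665842,  0.03471929,  0.01472957]), 'finger_force': 0.0, 'width': 0.9968892218882985}
[[-0.962  0.274 -0.   ]
 [ 0.274  0.962 -0.001]
 [-0.    -0.001 -1.   ]]
[ 0.203 -0.576  0.742]
[0.353 0.736 0.552]
[0.12  0.667 0.383]
```

View pics/a.png

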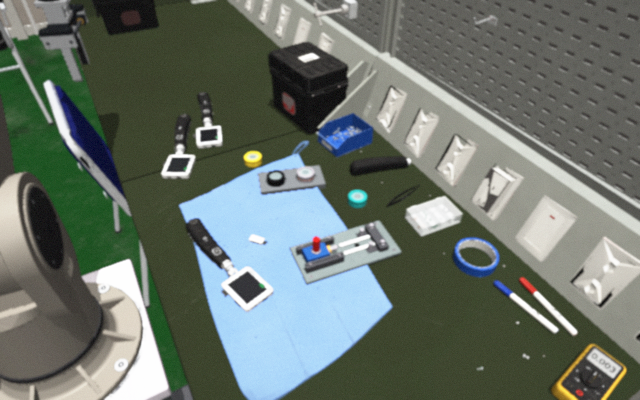

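View pics/b.png

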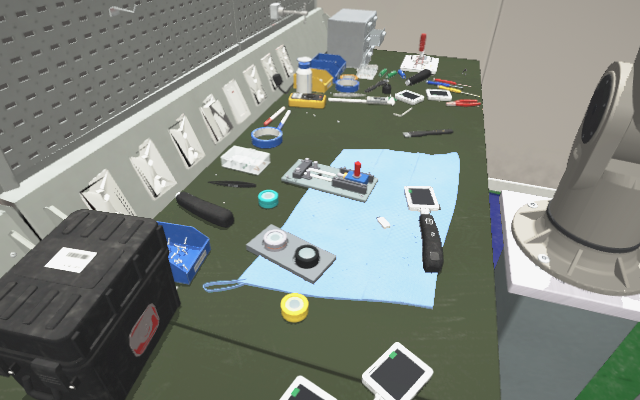

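Scene view: the tray is near (291,179), with the black cell at (276,178) and the silver one at (306,173). Yellow (253,158) and turquoise (357,198) look-alikes stand outside the tray. The nest is near (345,250), with its red knob at (317,242) and pins at about (375,235). In the side view silver is at (274,239), black at (307,257), knob at (358,170). The candidates are silver, black, yellow and turquoise; only the pale one in the tray pocket fits, and I'll confirm it in a crop.

```bash
python3 - <<'E'
from h import *
a=load('scene');b=load('side')
A=cv2.resize(a['frame'][160:290,245:410],None,fx=2.4,fy=2.4,interpolation=cv2.INTER_CUBIC)
B=cv2.resize(b['frame'][150:290,240:390],None,fx=2.66,fy=2.66,interpolation=cv2.INTER_CUBIC)
h=max(A.shape[0],B.shape[0]); f=lambda x:cv2.copyMakeBorder(x,0,h-x.shape[0],0,0,cv2.BORDER_CONSTANT)
m=np.hstack([f(A),f(B)]);print(m.shape);cv2.imwrite('pics/crop.png',m)
print('silver',onplane(a,[306,173],.03),onplane(b,[274,239],.03),'black',onplane(a,[276,178],.03),onplane(b,[307,257],.03))
for n,i in (('a',a),('b',b)):
    H=cv2.cvtColor(i['frame'],cv2.COLOR_BGR2HSV); sub=np.zeros(H.shape[:2],np.uint8)
    sub[150:290,240:390]=1
    red=(((H[...,0]<8)|(H[...,0]>172))&(H[...,1]>150)&(H[...,2]>90)&(sub>0))
    v,u=np.nonzero(red);print(n,'knob',u.mean(),v.mean(),len(u),onplane(i,[u.mean(),v.mean()],.058))
E
```

```text
(372, 795, 3)
silver [[0.60080376 0.20486815 0.03      ]] [[0.59977475 0.21830579 0.03      ]] black [[0.52518665 0.22278981 0.03      ]] [[0.52253435 0.24443536 0.03      ]]
a knob 315.90140845070425 243.4788732394366 71 [[ 0.49665554 -0.03979582  0.058     ]]
b knob 357.1142857142857 168.34285714285716 70 [[ 0.4953941  -0.04370636  0.058     ]]
```

View pics/crop.png

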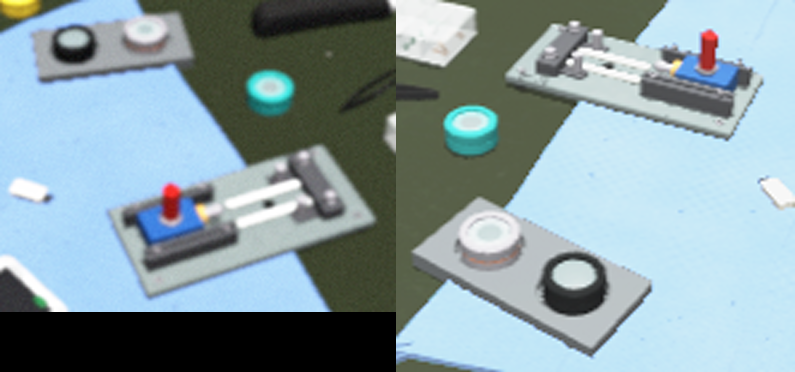

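View pics/c.png

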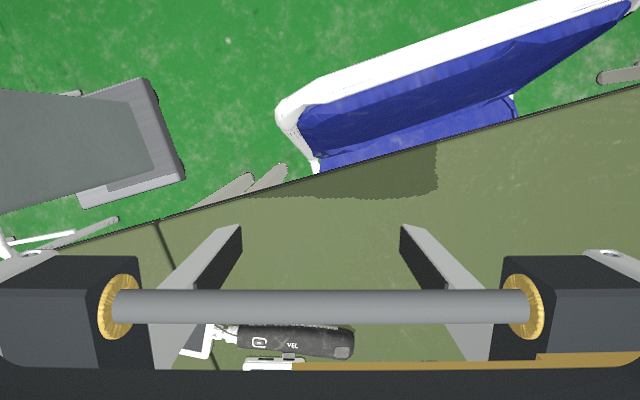

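The crop confirms the silver ring with the copper groove in the tray's outer pocket: (145,33) in the left crop, (490,240) in the right. In the wrist view the fingers lie left and right, with little of the work visible. Next I measure the nest corners, strips and cells.

```bash
python3 - <<'E'
from h import *
C={'scene':[[290,248.3],[379.6,221.3],[401.3,249.6],[308.3,283.8]],'side':[[378,179.3],[365.6,201.5],[281.4,179.3],[297.1,159.4]]}
for n in C:
    i=load(n); P=onplane(i,C[n],.014)[:,:2]; print(n,P.round(4).tolist(),'c',P.mean(0), cv2.minAreaRect(P.astype(np.float32)))
    vv,uu=np.mgrid[0:400,0:640]; uv=np.c_[uu.ravel(),vv.ravel()]
    d=i['depth'].ravel(); X=(rays(i,uv)*d[:,None]-np.array(i['t']))@np.array(i['R']); ok=d>0
    H=cv2.cvtColor(i['frame'],cv2.COLOR_BGR2HSV).reshape(-1,3)
    for nm,c in (('silver',(.6,.21)),('black',(.524,.233))):
        m=ok&(np.hypot(*(X[:,:2]-c).T)<.035)&(X[:,2]>.021)&(X[:,2]<.04)
        (ce,r)=cv2.minEnclosingCircle(X[m][:,:2].astype(np.float32)); 
        m2=m&(X[:,2]>.027);print(nm,ce,r,m.sum(),np.percentile(X[m][:,2],90),'top',cv2.minEnclosingCircle(X[m2][:,:2].astype(np.float32)))
    m=ok&(np.hypot(*(X[:,:2]-P.mean(0)).T)<.06)&(H[:,1]<40)&(H[:,2]>205)&(X[:,2]<.028)&(X[:,2]>.01)
    W=onplane(i,uv[m],.018)[:,:2]; r=cv2.minAreaRect(W.astype(np.float32));
    v=np.linalg.svd(W-W.mean(0))[2][0];print('white',m.sum(),W.mean(0),r,v)
E
```

```text
scene [[0.4595, 0.0092], [0.678, -0.0153], [0.6703, -0.1091], [0.4505, -0.0931]] c [ 0.56456863 -0.05207896] ((0.5647388696670532, -0.05159590020775795), (0.1027388647198677, 0.2203628569841385), 84.97980499267578)
silver (0.5988624691963196, 0.21110321581363678) 0.02446289360523224 205 0.03262356101887085 top ((0.5995038747787476, 0.21146012842655182), 0.02386358194053173)
black (0.5260552763938904, 0.23343558609485626) 0.024477045983076096 207 0.03253188322741558 top ((0.5270270109176636, 0.23327034711837769), 0.024405058473348618)
white 309 [ 0.58460995 -0.04898657] ((0.5834468603134155, -0.04612897336483002), (0.06109265610575676, 0.07482077181339264), 59.67250442504883) [ 0.98924078 -0.14629654]
side [[0.4475, -0.0801], [0.4577, 0.0196], [0.6738, -0.0034], [0.6697, -0.1051]] c [ 0.56214552 -0.04226373] ((0.5636777281761169, -0.042775705456733704), (0.10157360881567001, 0.22392885386943817), 83.93620300292969)
silver (0.6019595265388489, 0.21254365146160126) 0.023312756791710854 349 0.031100247654022934 top ((0.6021792888641357, 0.21303488314151764), 0.023160571232438087)
black (0.5279156565666199, 0.23395156860351562) 0.023318637162446976 391 0.03143823079638918 top ((0.5279150009155273, 0.2339581847190857), 0.023322943598031998)
white 523 [ 0.57422509 -0.03519031] ((0.5748805999755859, -0.03248582035303116), (0.08810336887836456, 0.11887453496456146), 25.40172576904297) [-0.3559323   0.93451174]
```

```bash
python3 -m creep '[[-0.43,-0.25,0,0,0.8],[-0.87,-0.51,0,0,0.8],[-0.87,-0.51,0,0,0.8],[-0.87,-0.51,0,0,0.8],[-0.87,-0.51,0,0,0.8],[-0.87,-0.51,0,0,0.8],[-0.87,-0.51,0,0,0.8],[-0.87,-0.51,0,0,0.8],[-0.87,-0.51,0,0,0.8],[-0.87,-0.51,0,0,0.8],[-0.87,-0.51,0,0,0.8],[-0.87,-0.51,0,0,0.8],[-0.87,-0.51,0,0,0.8],[-0.87,-0.51,0,0,0.8],[-0.87,-0.51,0,0,0.8],[-0.87,-0.51,0,0,0.8],[-0.87,-0.51,0,0,0.8],[-0.87,-0.51,0,0,0.8],[-0.87,-0.51,0,0,0.8],[-0.87,-0.51,0,0,0.8]]' 12
python3 - <<'E'
from h import *
s=status.get_state();print(s['time'],s['joint_pos'].round(2),s['tool_pos'],Ro.from_rotvec(s['orientation']).as_matrix().round(4),s['ft_force'])
i=grab('wrist');cv2.imwrite('pics/d.png',i['frame'])
print((totool(np.array([.601,.2125,.1])-s['tool_pos'])/.03).round(3))
E
```

```text
time: 1.82
tool_pos: [0.5934, 0.2207, 0.2054]
orientation: [-0.436, -3.111, 0.0]
ft_force: [-0.3, -0.2, 0.4]
width: 0.801
finger_force: 0.0
1.8167 [-0.69  0.37  0.3   1.72 -0.12  1.08  0.94] [0.59338633 0.22074471 0.20543749] [[-9.615e-01  2.747e-01 -2.000e-04]
 [ 2.747e-01  9.615e-01 -2.000e-04]
 [ 1.000e-04 -2.000e-04 -1.000e+00]] [-0.28281156 -0.1552985   0.447486  ]
[-0.312 -0.186  3.516]
```

View pics/d.png

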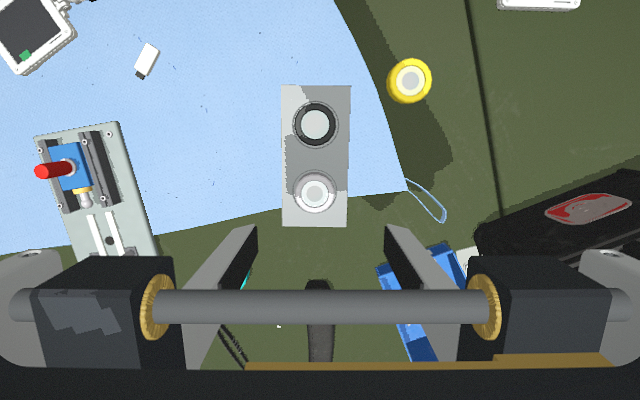

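The wrist view shows the silver cell at (314,192), black above it at (316,122), and the nest at left with its knob at (50,171) and strips starting near (95,215).

```bash
python3 - <<'E'
from h import *
i=load('wrist')
P=lambda uv,z:onplane(i,uv,z)[:,:2].round(4)
s=P([314,192],.03)[0];b=P([316,122],.03)[0];print('silver',s,'black',b,np.degrees(np.arctan2(*(s-b)[::-1])))
c=P([[33,136],[118,121],[158,257]],.014);print('nest corners',c.tolist(),np.degrees(np.arctan2(*(c[2]-c[1])[::-1])),np.degrees(np.arctan2(*(c[1]-c[0])[::-1])))
print('corner mid',c[:2].mean(0))
H=cv2.cvtColor(i['frame'],cv2.COLOR_BGR2HSV)
g=i['frame'][100:260,20:170];cv2.imwrite('pics/e.png',cv2.resize(g,None,fx=3.7,fy=3.7,interpolation=cv2.INTER_CUBIC))
print((totool(np.r_[s,.1]-status.get_state()['tool_pos'])/.03).round(3))
E
```

```text
silver [0.599  0.2114] black [0.5255 0.2351] -17.871863467726673
nest corners [[0.4484, -0.0852], [0.4615, 0.0187], [0.6284, -0.0013]] -6.833297442094977 82.81390798838318
corner mid [ 0.45495 -0.03325]
[-0.088 -0.093  3.52 ]
```

View pics/e.png

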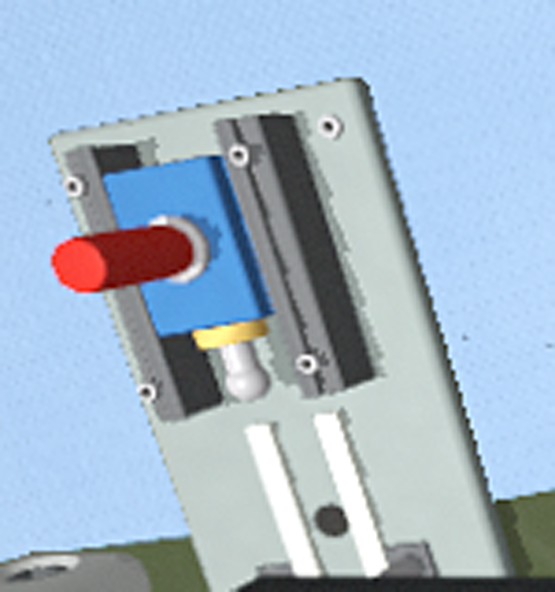

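```bash
python3 -m creep '[[-0.115,-0.065,0.5,0,0.8],[0,0,0.9,0,0.8],[0,0,0.9,0,0.8],[0,0,0.9,0,0.8],[0,0,0.9,0,0.8],[0,0,0.6,0,0.8],[0,0,0.3,0,0.8],[0,0,0,0,0.8],[0,0,0,0,0.8]]'
python3 - <<'E'
from h import *
s=status.get_state();print((totool(np.array([.600,.212,.018])-s['tool_pos'])/.03).round(3))
i=grab('wrist');print(onplane(i,[i['cx'],i['cy']],.03));cv2.imwrite('pics/f.png',i['frame'])
E
```

```text
time: 2.62
tool_pos: [0.5956, 0.2197, 0.0559]
orientation: [0.435, 3.111, -0.0]
ft_force: [0.4, -0.2, 0.3]
width: 0.802
finger_force: 0.0
[-0.212 -0.206  1.265]
[[0.57743706 0.22470171 0.03      ]]
```

View pics/f.png

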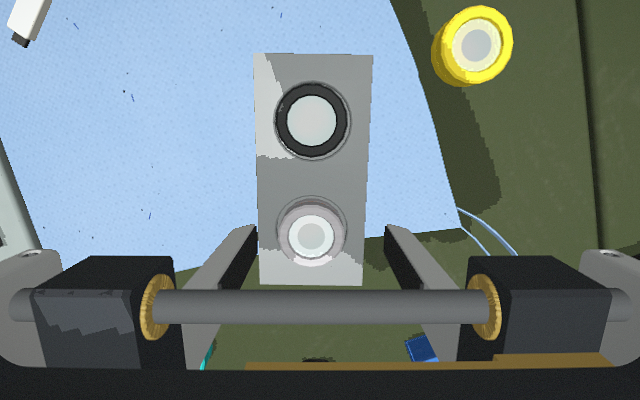

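The cell is at (311,236), slightly left of the finger centre (318), which matches the computed remaining shift.

```bash
python3 -m creep '[[-0.21,-0.2,0,0,0.8],[0,0,0.3,0,0.8],[0,0,0.3,0,0.8],[0,0,0,0,0.8],[0,0,0,0,0.8],[0,0,0,0,0.8]]'
python3 - <<'E'
from h import *
s=status.get_state();print((totool(np.array([.600,.212,.018])-s['tool_pos'])/.03).round(3))
E
```

```text
time: 3.17
tool_pos: [0.5997, 0.2125, 0.0373]
orientation: [-0.435, -3.111, 0.0]
ft_force: [0.0, -0.2, 0.4]
width: 0.805
finger_force: 0.0
[-0.015 -0.014  0.644]
```

```bash
python3 -m creep '[[0,0,0.3,0,0.8],[0,0,0.3,0,0.8],[0,0,0.03,0,0.8],[0,0,0,0,0.8],[0,0,0,0,0.6],[0,0,0,0,0.45],[0,0,0,0,0.4],[0,0,0,0,0.4],[0,0,0,0,0.4],[0,0,0,0,0.4],[0,0,0,0,0.4]]' 12
```

```text
time: 4.08
tool_pos: [0.5999, 0.2125, 0.0188]
orientation: [0.435, 3.111, 0.0]
ft_force: [0.8, 0.6, 2.8]
width: 0.483
finger_force: 12.0
```

```bash
python3 -m creep '[[0,0,-0.1,0,0.4],[0,0,-0.3,0,0.4],[0,0,-0.5,0,0.4],[0,0,-0.7,0,0.4],[0,0,-0.7,0,0.4],[0,0,-0.4,0,0.4],[-0.1,-0.4,0,0,0.4],[-0.2,-0.8,0,0,0.4],[-0.2,-0.95,0,0,0.4],[-0.2,-1,0,0,0.4],[-0.2,-1,0,0,0.4],[-0.2,-1,0,0,0.4],[-0.2,-1,0,0,0.4],[-0.2,-1,0,0,0.4],[-0.2,-0.8,0,0,0.4],[-0.1,-0.4,0,0,0.4],[0,-0.18,0,0,0.4],[0,0,0,0,0.4],[0,0,0,0,0.4]]'
python3 - <<'E'
from h import *
i=grab('wrist');cv2.imwrite('pics/g.png',i['frame'])
E
```

```text
time: 5.67
tool_pos: [0.5814, -0.0474, 0.0993]
orientation: [-0.434, -3.111, -0.001]
ft_force: [-0.3, 0.6, -1.3]
width: 0.484
finger_force: 12.0
```

View pics/g.png

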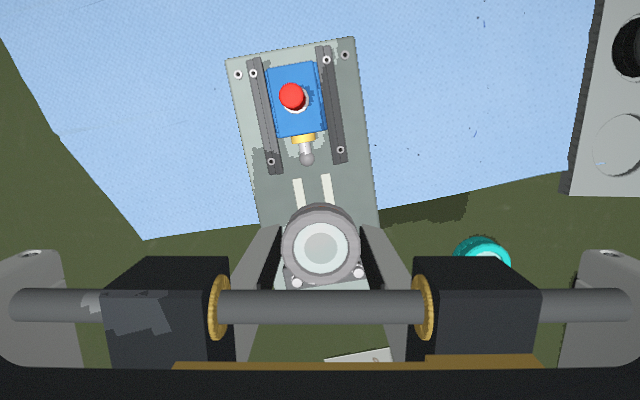

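The wrist view shows the cell held at (320,246), nose ball at (306,158), plate back corners at (225,60) and (353,37), and strip starts near (296,179) and (325,174).

```bash
python3 - <<'E'
from h import *
i=load('wrist')
P=lambda uv,z:onplane(i,uv,z)[:,:2]
c=P([[225,60],[353,37],[379,228],[259,222]],.014);print('corners',c.round(4).tolist())
ang=lambda d:np.degrees(np.arctan2(d[1],d[0])).round(2)
print('angles',ang(c[2]-c[1]),ang(c[3]-c[0]),ang(c[1]-c[0])-90)
st=P([[296,179],[325,174]],.018);print('strip starts',st.round(4).tolist())
nb=P([306,158],.029);print('nose ball',nb);print('cell',P([320,247],.111))
k=P([291,96],.075);print('knob top',k)
a=np.radians(-6.9);ex=np.array([np.cos(a),np.sin(a)])
print('origin from corners',c[:2].mean(0)+.119*ex,'from strips',st.mean(0)+.017*ex)
o=np.array([.573,-.0475]);ey=np.array([-ex[1],ex[0]])
for n,p in(('nose',nb[0]),('knob',k[0])):print(n,(p-o)@ex,(p-o)@ey)
E
```

```text
corners [[0.4499, -0.0868], [0.4613, 0.0125], [0.6152, -0.0043], [0.5815, -0.1027]]
angles -6.22 -6.89 -6.549999999999997
strip starts [[0.5537, -0.0605], [0.5562, -0.0364]]
nose ball [[ 0.53845371 -0.04691137]]
cell [[ 0.58072729 -0.04752512]]
knob top [[ 0.49591408 -0.04169814]]
origin from corners [ 0.57372863 -0.05144327] from strips [ 0.57184685 -0.05051772]
nose -0.034366801243373324 -0.003565916868373994
knob -0.07722463400410455 -0.003501022737514212
```

```bash
python3 -m creep '[[-0.05,-0.13,0,-0.4,0.4],[0,0,0.3,-0.7,0.4],[0,0,0.4,-0.6,0.4],[0,0,0.4,-0.34,0.4],[0,0,0.4,0,0.4],[0,0,0.3,0,0.4],[0,0,0.2,0,0.4],[0,0,0.1,0,0.4],[0,0,0,0,0.4],[0,0,0,0,0.4]]'
python3 - <<'E'
from h import *
s=status.get_state();print((totool(np.array([.5817,-.0515,.029])-s['tool_pos'])/.03).round(3))
print(np.degrees(Ro.from_rotvec(s['orientation']).as_matrix()[1,0]),s['ft_force'])
E
```

```text
time: 6.55
tool_pos: [0.5821, -0.0525, 0.0368]
orientation: [0.18, 3.136, -0.0]
ft_force: [0.6, -0.4, -0.2]
width: 0.483
finger_force: 12.0
[0.017 0.033 0.259]
6.565008542696656 [ 0.57747699 -0.3705947  -0.1577203 ]
```

Aligned. Lower slowly to touch.

```bash
python3 -m creep '[[0,0.03,0.08,0,0.4],[0,0,0.06,0,0.4],[0,0,0.04,0,0.4],[0,0,0.03,0,0.4],[0,0,0,0,0.4],[0,0,0,0,0.4]]'
```

```text
time: 7.05
tool_pos: [0.582, -0.0518, 0.0303]
orientation: [-0.18, -3.136, 0.0]
ft_force: [-0.2, 0.6, -1.8]
width: 0.483
finger_force: 12.0
```

```bash
python3 -m creep '[[0,0,0.02,0,0.4],[0,0,0.02,0,0.4],[0,0,0.01,0,0.4],[0,0,0,0,0.4],[0,0,0,0,0.4]]'
```

```text
time: 7.47
tool_pos: [0.582, -0.0518, 0.0288]
orientation: [-0.18, -3.136, 0.0]
ft_force: [0.4, -0.5, -0.9]
width: 0.484
finger_force: 12.0
```

```bash
python3 -m creep '[[0,0,0.02,0,0.4],[0,0,0.01,0,0.4],[0,0,0,0,0.4],[0,0,0,0,0.4]]'
```

```text
time: 7.8
tool_pos: [0.5823, -0.0518, 0.0283]
orientation: [0.18, 3.136, 0.0]
ft_force: [-1.6, 0.5, 5.9]
width: 0.486
finger_force: 12.0
```

```bash
python3 -m creep '[[0,0,-0.01,0,0.52],[0,0,0,0,0.6],[0,0,0,0,0.7],[0,0,0,0,0.7],[0,0,0,0,0.7],[0,0,-0.2,0,0.7],[0,0,-0.5,0,0.7],[0,0,-0.8,0,0.7],[0,0,-0.8,0,0.7],[0,0,-0.8,0,0.7],[0,0,-0.4,0,0.7],[0,0,0,0,0.7],[0,0,0,0,0.7]]'
python3 - <<'E'
from h import *
i=grab('wrist');cv2.imwrite('pics/i.png',i['frame'])
E
```

```text
time: 8.88
tool_pos: [0.5822, -0.0516, 0.1335]
orientation: [0.18, 3.135, 0.0]
ft_force: [0.2, -0.2, -0.1]
width: 0.702
finger_force: 0.0
```

View pics/i.png

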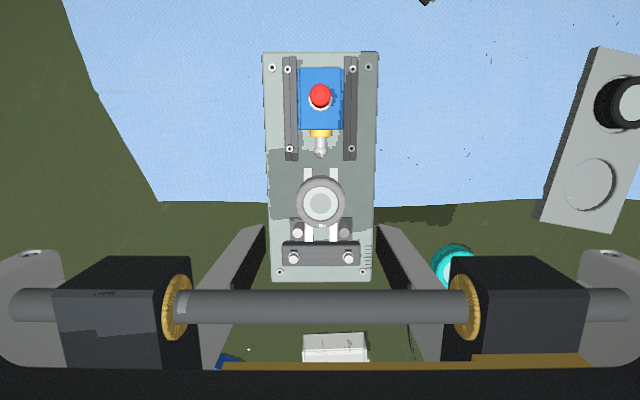

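The cell stands on the strips at (320,201), fingers clear. The pins are at about (297,233) and (344,233), the knob top at (320,95). I'll measure the distance to home and the knob position from this view.

```bash
python3 - <<'E'
from h import *
i=load('wrist');P=lambda uv,z:onplane(i,uv,z)[:,:2]
g=cv2.cvtColor(i['frame'],cv2.COLOR_BGR2GRAY)
for (x0,x1,y0,y1,z,r0,r1,n) in ((285,360,165,245,.040,18,30,'cell'),(285,360,220,250,.0355,3,8,'pins')):
    s=cv2.resize(g[y0:y1,x0:x1],None,fx=4,fy=4,interpolation=cv2.INTER_CUBIC)
    h=cv2.HoughCircles(s,cv2.HOUGH_GRADIENT,1.2,60,param1=100,param2=18,minRadius=r0*4,maxRadius=r1*4)
    if h is not None:
        q=h[0][:4,:]/4; 
        for a in q: print(n,(a[0]+x0,a[1]+y0,a[2]),P([a[0]+x0,a[1]+y0],z)[0])
H=cv2.cvtColor(i['frame'],cv2.COLOR_BGR2HSV)
m=((H[...,0]<8)|(H[...,0]>172))&(H[...,1]>150)&(H[...,2]>170); m[:60]=0;m[140:]=0;m[:,:280]=0;m[:,360:]=0
v,u=np.nonzero(m);print('knob',u.mean(),v.mean(),len(u),P([u.mean(),v.mean()],.075),u.min(),u.max(),v.min(),v.max())
a=np.radians(-6.6);ex=np.array([np.cos(a),np.sin(a)]);ey=np.array([-ex[1],ex[0]]);o=np.array([.5728,-.0505])
for n,uv,z in(('cell',[320,201],.04),('pinL',[344,232],.0355),('pinR',[297,233],.0355),('knob',[u.mean(),v.mean()],.075),('nose',[320.5,154],.029)):
    p=P(uv,z)[0]-o;print(n,p@ex,p@ey)
cv2.imwrite('pics/j.png',cv2.resize(i['frame'][130:260,260:385],None,fx=4.5,fy=4.5,interpolation=cv2.INTER_CUBIC))
tgt=o-.110*ex; s=status.get_state();print(tgt,(totool(np.r_[tgt,.13]-s['tool_pos'])/.03).round(3))
E
```

```text
cell (np.float32(320.55), np.float32(203.55), np.float32(18.36)) [ 0.58323637 -0.05155833]
cell (np.float32(332.85), np.float32(237.15), np.float32(18.84)) [ 0.61552362 -0.04412461]
cell (np.float32(293.25), np.float32(239.85), np.float32(21.21)) [ 0.61399985 -0.07992657]
cell (np.float32(352.35), np.float32(169.95), np.float32(21.12)) [ 0.55686966 -0.02109207]
pins (np.float32(297.75), np.float32(233.05), np.float32(4.98)) [ 0.60957699 -0.07555439]
pins (np.float32(344.55), np.float32(233.05), np.float32(5.07)) [ 0.61447221 -0.03309845]
knob 319.93277310924367 94.593837535014 357 [[ 0.49533231 -0.04186775]] 310 330 84 105
cell 0.008184486033117657 -0.0003346757040513204
pinL 0.03838516009335262 0.021555591122692935
pinR 0.03936529276361567 -0.021345603196261623
knob -0.07794645697344149 -0.0003288688145000186
nose -0.03176669541185243 8.99970544531363e-05
[ 0.463529   -0.03785691] [3.965 0.004 0.09 ]
```

View pics/j.png

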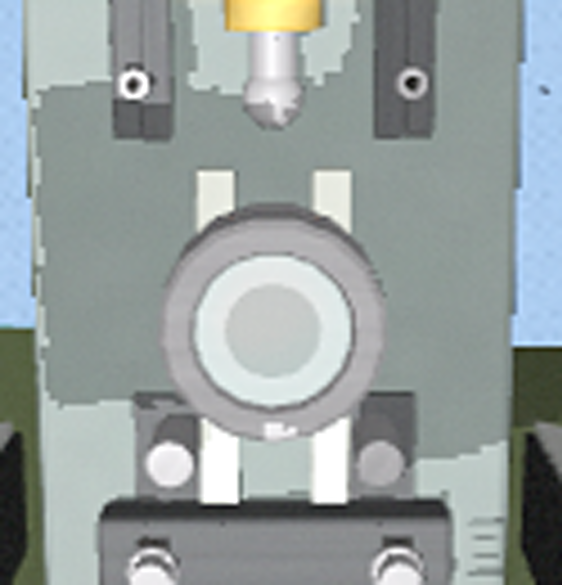

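Pins sit at nest x≈39 mm, so home is about 12–13 mm from the cell, and the nose is about 13 mm behind the cell. I'll go behind the knob with fingers shut.

```bash
python3 -m creep '[[0.4,0,0,0,0],[0.8,0,0,0,0],[0.9,0,0,0,0],[0.9,0,0,0,0],[0.7,0,0,0,0],[0.27,0,0.2,0,0],[0,0,0.5,0,0],[0,0,0.6,0,0],[0,0,0.6,0,0],[0,0,0.5,0,0],[0,0,0.3,0,0],[0,0,0.08,0,0],[0,0,0,0,0],[0,0,0,0,0]]'
python3 - <<'E'
from h import *
s=status.get_state();o=np.array([.5728,-.0505]);a=np.radians(-6.6);d=s['tool_pos'][:2]-o
print(d@[np.cos(a),np.sin(a)],d@[-np.sin(a),np.cos(a)])
i=grab('wrist');cv2.imwrite('pics/k.png',i['frame'])
E
```

```text
time: 10.1
tool_pos: [0.4639, -0.0382, 0.0499]
orientation: [-0.18, -3.136, 0.0]
ft_force: [0.5, -0.0, -0.2]
width: 0.006
finger_force: 0.0
-0.10955741754692438 -0.0003090108474055657
```

```bash
python3 -m creep '[[-0.1,0,0,0,0],[-0.1,0,0,0,0],[-0.1,0,0,0,0],[-0.05,0,0,0,0],[0,0,0,0,0]]'; python3 -m creep '[[-0.05,0,0,0,0],[-0.05,0,0,0,0],[0,0,0,0,0]]';python3 -m creep '[[-0.05,0,0,0,0],[-0.05,0,0,0,0],[-0.05,0,0,0,0],[0,0,0,0,0]]';python3 -m creep '[[-0.05,0,0,0,0],[-0.05,0,0,0,0],[0,0,0,0,0]]'
```

```text
time: 10.57
tool_pos: [0.4747, -0.0393, 0.0499]
orientation: [0.18, 3.136, -0.0]
ft_force: [0.1, -0.0, -0.5]
width: 0.005
finger_force: 0.0
time: 10.82
tool_pos: [0.4774, -0.0397, 0.0498]
orientation: [0.18, 3.136, -0.0]
ft_force: [0.6, 0.5, 0.1]
width: 0.008
finger_force: 0.0
time: 11.15
tool_pos: [0.4803, -0.0401, 0.0495]
orientation: [-0.18, -3.134, -0.0]
ft_force: [-6.9, 2.5, 6.6]
width: 0.009
finger_force: 3.7
time: 11.4
tool_pos: [0.4832, -0.0404, 0.0495]
orientation: [-0.18, -3.133, -0.0]
ft_force: [-7.2, 0.6, 6.6]
width: 0.004
finger_force: 3.9
```

```bash
cat > k.py <<'E'
from h import *
i=grab('scene');H=cv2.cvtColor(i['frame'],cv2.COLOR_BGR2HSV)
m=((H[...,0]<8)|(H[...,0]>172))&(H[...,1]>150)&(H[...,2]>90);m[:210]=0;m[275:]=0;m[:,:280]=0;m[:,370:]=0
v,u=np.nonzero(m);print('knob',onplane(i,[u.mean(),v.mean()],.058),len(u))
s=status.get_state();print(s['ft_force'].round(2),s['moment'].round(2),s['tool_pos'].round(4))
E
python3 k.py; python3 -m creep '[[0,0,-0.03,0,0],[0,0,0,0,0]]'; python3 -m creep '[[-0.03,0,-0.03,0,0],[-0.03,0,0,0,0],[0,0,0,0,0]]'; python3 k.py
```

```text
knob [[ 0.49488541 -0.05488356  0.058     ]] 12
[-7.38  1.49  5.52] [ 0.32  1.74 -0.01] [ 0.4832 -0.0404  0.0495]
time: 11.62
tool_pos: [0.4832, -0.0404, 0.0502]
orientation: [-0.18, -3.134, 0.0]
ft_force: [-4.8, 0.3, -2.9]
width: 0.008
finger_force: 2.9
time: 11.87
tool_pos: [0.4841, -0.0406, 0.0507]
orientation: [-0.18, -3.132, 0.0]
ft_force: [-8.3, 1.7, -2.8]
width: 0.002
finger_force: 4.4
knob [[ 0.49531405 -0.05474496  0.058     ]] 11
[-7.7   1.14 -3.09] [ 0.32  2.   -0.04] [ 0.4841 -0.0406  0.0507]
```

```bash
cat > k.py <<'E'
from h import *
i=grab('side');H=cv2.cvtColor(i['frame'],cv2.COLOR_BGR2HSV)
o=np.array([.5728,-.0505]);a=np.radians(-6.6);ex=np.array([np.cos(a),np.sin(a)]);ey=np.array([-ex[1],ex[0]])
vv,uu=np.mgrid[150:210,270:390];uv=np.c_[uu.ravel(),vv.ravel()];d=i['depth'][150:210,270:390].ravel();h=H[150:210,270:390].reshape(-1,3)
X=(rays(i,uv)*d[:,None]-np.array(i['t']))@np.array(i['R'])
def rep(n,m):
    q=X[m,:2]-o;print(n,m.sum(),'x med/min/max',(np.r_[np.median(q@ex),(q@ex).min(),(q@ex).max()]*1e3).round(1) if m.any() else '')
rep('red',((h[:,0]<8)|(h[:,0]>172))&(h[:,1]>150)&(h[:,2]>90))
rep('blue',(h[:,0]>103)&(h[:,0]<122)&(h[:,1]>170))
q=X[:,:2]-o;m=(X[:,2]>.024)&(X[:,2]<.046)&(q@ex>-.016)&(q@ex<.06)&(abs(q@ey)<.03)&(h[:,1]<60)
rep('cell',m)
s=status.get_state();f=s['ft_force'];d=s['tool_pos'][:2]-o
print('tool x',(d@ex*1e3).round(2),'Fpush',(-f[:2]@ex).round(2),'Fz',f[2].round(2))
E
python3 k.py; python3 -m creep '[[-0.04,0,0,0,0],[-0.04,0,0,0,0],[-0.04,0,0,0,0],[0,0,0,0,0]]'; python3 -m creep '[[-0.04,0,0,0,0],[-0.04,0,0,0,0],[0,0,0,0,0]]'; python3 k.py
```

```text
red 52 x med/min/max [-74.1 -79.  -69.2]
blue 0 x med/min/max 
cell 299 x med/min/max [ 15.3 -10.8  59.6]
tool x -89.31 Fpush 8.64 Fz -2.98
time: 12.3
tool_pos: [0.4878, -0.041, 0.0507]
orientation: [-0.18, -3.132, 0.0]
ft_force: [-7.9, 1.5, -2.7]
width: 0.005
finger_force: 4.1
time: 12.55
tool_pos: [0.4901, -0.0413, 0.0507]
orientation: [-0.18, -3.132, 0.0]
ft_force: [-7.9, 1.1, -3.2]
width: 0.007
finger_force: 4.1
red 52 x med/min/max [-66.9 -73.1 -62. ]
blue 0 x med/min/max 
cell 304 x med/min/max [ 15.  -11.3  60. ]
tool x -83.17 Fpush 8.0 Fz -2.82
```

```bash
python3 -m creep '[[-0.03,0,0,0,0],[-0.03,0,0,0,0],[-0.03,0,0,0,0],[-0.03,0,0,0,0],[-0.03,0,0,0,0],[-0.03,0,0,0,0],[0,0,0,0,0]]'; python3 -m creep '[[-0.03,0,0,0,0],[-0.03,0,0,0,0],[-0.03,0,0,0,0],[0,0,0,0,0]]'; python3 k.py
python3 - <<'E'
from h import *
i=load('side');j=grab('scene')
o=np.array([.5728,-.0505]);a=np.radians(-6.6);ex=np.array([np.cos(a),np.sin(a)]);ey=np.array([-ex[1],ex[0]])
for n,i in (('side',i),('scene',j)):
    vv,uu=np.mgrid[0:400,0:640];d=i['depth'].ravel()
    X=(rays(i,np.c_[uu.ravel(),vv.ravel()])*d[:,None]-np.array(i['t']))@np.array(i['R']);q=X[:,:2]-o
    m=(d>0)&(X[:,2]>.037)&(X[:,2]<.046)&(abs(q@ey)<.026)&(q@ex>-.02)&(q@ex<.05)
    c,r=cv2.minEnclosingCircle(X[m,:2].astype(np.float32)) if m.sum()>5 else ((0,0),0)
    print(n,m.sum(),((np.array(c)-o)@ex*1e3).round(1),((np.array(c)-o)@ey*1e3).round(1),r)
E
```

```text
time: 13.18
tool_pos: [0.4954, -0.0419, 0.0507]
orientation: [-0.18, -3.132, 0.0]
ft_force: [-7.7, 1.3, -2.9]
width: 0.002
finger_force: 4.4
time: 13.52
tool_pos: [0.4981, -0.0422, 0.0507]
orientation: [-0.18, -3.132, 0.0]
ft_force: [-8.6, 1.4, -1.5]
width: 0.008
finger_force: 4.5
red 52 x med/min/max [ -60.1 -308.2  -54.5]
blue 0 x med/min/max 
cell 298 x med/min/max [ 17.3 -15.7  59.9]
tool x -75.19 Fpush 8.11 Fz -2.15
side 160 20.5 -0.7 0.029051773250102997
scene 263 16.4 1.3 0.03133908659219742
```

```bash
for n in 1; do python3 -m creep '[[-0.015,0,0,0,0],[0,0,0,0,0]]' | grep -E 'pos|ft_'; python3 -m creep '[[-0.015,0,0,0,0],[0,0,0,0,0]]'| grep -E 'pos|ft_'; python3 -m creep '[[-0.015,0,0,0,0],[0,0,0,0,0],[0,0,0,0,0]]'| grep -E 'pos|ft_'; done; python3 k.py
```

```text
tool_pos: [0.4984, -0.0422, 0.0507]
ft_force: [-8.6, 1.5, -1.9]
tool_pos: [0.4989, -0.0422, 0.0507]
ft_force: [-8.2, 1.8, -2.0]
tool_pos: [0.4993, -0.0423, 0.0507]
ft_force: [-9.7, 0.7, -2.3]
red 49 x med/min/max [ -57.8 -308.2  -53.5]
blue 0 x med/min/max 
cell 302 x med/min/max [ 18.4 -15.5  59.9]
tool x -73.99 Fpush 8.97 Fz -2.4
```

```bash
python3 - <<'E'
from h import *
i=load('side')
o=np.array([.5728,-.0505]);a=np.radians(-6.6);ex=np.array([np.cos(a),np.sin(a)]);ey=np.array([-ex[1],ex[0]])
vv,uu=np.mgrid[0:400,0:640];d=i['depth'].ravel()
X=(rays(i,np.c_[uu.ravel(),vv.ravel()])*d[:,None]-np.array(i['t']))@np.array(i['R']);q=X[:,:2]-o
for zr in ((.038,.046),):
    m=(d>0)&(X[:,2]>zr[0])&(X[:,2]<zr[1])&(abs(q@ey)<.026)&(q@ex>-.02)&(q@ex<.055)
    x=np.sort(q[m]@ex)*1e3;print(np.histogram(x,bins=range(-20,58,3)))
E
```

```text
(array([ 0,  0,  0,  0,  3,  5,  9,  8, 12, 11, 14,  8, 14, 11, 12, 10,  8,
       10,  4,  2,  0,  0,  0,  0,  0]), array([-20, -17, -14, -11,  -8,  -5,  -2,   1,   4,   7,  10,  13,  16,
        19,  22,  25,  28,  31,  34,  37,  40,  43,  46,  49,  52,  55]))
```

```bash
python3 -m creep '[[-0.02,0,0,0,0],[-0.01,0,0,0,0],[0,0,0,0,0]]' | grep -E 'pos|ft_'; python3 -m creep '[[-0.015,0,0,0,0],[0,0,0,0,0],[0,0,0,0,0]]'| grep -E 'pos|ft_'; python3 -m creep '[[0,0,0,0,0]]'| grep -E 'ft_'; python3 k.py|tail -1
```

```text
tool_pos: [0.5002, -0.0424, 0.0507]
ft_force: [-8.5, 2.1, -1.7]
tool_pos: [0.5006, -0.0424, 0.0507]
ft_force: [-8.5, 2.4, -2.3]
ft_force: [-9.3, 1.4, -1.8]
tool x -72.57 Fpush 9.32 Fz -2.08
```

```bash
python3 -m creep '[[-0.015,0,0,0,0],[0,0,0,0,0]]' | grep -E 'pos|ft_'; python3 -m creep '[[-0.015,0,0,0,0],[0,0,0,0,0]]'| grep -E 'pos|ft_'; python3 -m creep '[[-0.015,0,0,0,0],[0,0,0,0,0]]'| grep -E 'pos|ft_';python3 -m creep '[[0,0,0,0,0]]'| grep -E 'ft_'; python3 k.py|tail -1
```

```text
tool_pos: [0.5011, -0.0425, 0.0507]
ft_force: [-9.3, 1.1, -2.2]
tool_pos: [0.5016, -0.0425, 0.0507]
ft_force: [-9.6, 1.7, -2.5]
tool_pos: [0.502, -0.0426, 0.0506]
ft_force: [-8.3, 2.1, -2.1]
ft_force: [-8.6, 2.2, -2.5]
tool x -71.23 Fpush 8.69 Fz -1.88
```

```bash
python3 -m creep '[[-0.015,0,0,0,0],[0,0,0,0,0]]' | grep -E 'pos|ft_'; python3 -m creep '[[-0.015,0,0,0,0],[0,0,0,0,0]]'| grep -E 'pos|ft_'; python3 -m creep '[[-0.015,0,0,0,0],[0,0,0,0,0]]'| grep -E 'pos|ft_';python3 -m creep '[[0,0,0,0,0]]'| grep -E 'ft_'; python3 k.py|tail -1
```

```text
tool_pos: [0.5024, -0.0427, 0.0507]
ft_force: [-9.4, 2.4, -1.6]
tool_pos: [0.5029, -0.0427, 0.0507]
ft_force: [-8.9, 2.0, -2.2]
tool_pos: [0.5034, -0.0428, 0.0507]
ft_force: [-9.8, 1.9, -1.6]
ft_force: [-8.4, 2.0, -1.0]
tool x -69.89 Fpush 9.92 Fz -2.24
```

```bash
python3 -m creep '[[-0.015,0,0,0,0],[0,0,0,0,0]]' | grep -E 'pos|ft_'; python3 -m creep '[[-0.015,0,0,0,0],[0,0,0,0,0]]'| grep -E 'pos|ft_'; python3 -m creep '[[0,0,0,0,0]]'| grep -E 'ft_';python3 -m creep '[[0,0,0,0,0]]'| grep -E 'ft_'; python3 k.py|tail -1
```

```text
tool_pos: [0.5038, -0.0428, 0.0507]
ft_force: [-8.7, 1.3, -2.2]
tool_pos: [0.5042, -0.0428, 0.0507]
ft_force: [-8.7, 1.7, -2.2]
ft_force: [-9.1, 1.7, -2.2]
ft_force: [-8.8, 2.0, -2.7]
tool x -68.98 Fpush 9.35 Fz -2.31
```

```bash
python3 -m creep '[[-0.015,0,0,0,0],[0,0,0,0,0]]' | grep -E 'pos|ft_'; python3 -m creep '[[-0.015,0,0,0,0],[0,0,0,0,0]]'| grep -E 'pos|ft_'; python3 -m creep '[[0,0,0,0,0]]'| grep -E 'ft_';python3 -m creep '[[0,0,0,0,0]]'| grep -E 'ft_'; python3 k.py|tail -1
```

```text
tool_pos: [0.5047, -0.0429, 0.0507]
ft_force: [-10.2, 1.9, -1.5]
tool_pos: [0.5051, -0.0429, 0.0507]
ft_force: [-9.3, 2.3, -1.3]
ft_force: [-9.6, 1.3, -1.5]
ft_force: [-9.7, 2.1, -1.9]
tool x -68.07 Fpush 9.05 Fz -2.19
```

```bash
python3 -m creep '[[-0.015,0,0,0,0],[0,0,0,0,0]]' | grep -E 'pos|ft_'; python3 -m creep '[[0,0,0,0,0]]'| grep -E 'ft_';python3 -m creep '[[0,0,0,0,0]]'| grep -E 'ft_';  python3 -m creep '[[-0.015,0,0,0,0],[0,0,0,0,0]]'| grep -E 'pos|ft_'; python3 -m creep '[[0,0,0,0,0]]'| grep -E 'ft_';python3 -m creep '[[0,0,0,0,0]]'| grep -E 'ft_'; python3 k.py|tail -1
```

```text
tool_pos: [0.5055, -0.043, 0.0507]
ft_force: [-9.3, 1.8, -1.8]
ft_force: [-9.8, 2.0, -1.3]
ft_force: [-9.4, 2.0, -1.3]
tool_pos: [0.5059, -0.043, 0.0507]
ft_force: [-9.7, 2.4, 0.1]
ft_force: [-9.8, 1.8, -1.4]
ft_force: [-8.5, 1.9, -1.2]
tool x -67.33 Fpush 9.84 Fz -0.77
```

```bash
python3 -m creep '[[-0.015,0,0,0,0],[0,0,0,0,0]]' | grep -E 'pos|ft_'; python3 -m creep '[[0,0,0,0,0]]'| grep -E 'ft_';python3 -m creep '[[-0.015,0,0,0,0],[0,0,0,0,0]]'| grep -E 'pos|ft_'; python3 -m creep '[[0,0,0,0,0]]'| grep -E 'ft_';python3 -m creep '[[0,0,0,0,0]]'| grep -E 'ft_'; python3 k.py|tail -1
```

```text
tool_pos: [0.5062, -0.0431, 0.0506]
ft_force: [-10.2, 2.4, -0.2]
ft_force: [-10.2, 2.1, -1.1]
tool_pos: [0.5066, -0.0431, 0.0506]
ft_force: [-11.0, 2.2, -0.9]
ft_force: [-11.8, 2.0, 0.6]
ft_force: [-11.4, 1.9, 0.6]
tool x -66.63 Fpush 11.38 Fz 1.27
```

```bash
python3 -m creep '[[-0.013,0,0,0,0],[0,0,0,0,0]]' | grep -E 'pos|ft_'; python3 -m creep '[[0,0,0,0,0]]'| grep -E 'ft_';python3 -m creep '[[-0.01,0,0,0,0],[0,0,0,0,0]]'| grep -E 'pos|ft_'; python3 -m creep '[[0,0,0,0,0]]'| grep -E 'ft_';python3 -m creep '[[0,0,0,0,0]]'| grep -E 'ft_'; python3 k.py|tail -1
```

```text
tool_pos: [0.5068, -0.0432, 0.0506]
ft_force: [-13.0, 1.6, 0.9]
ft_force: [-11.5, 2.4, 0.8]
tool_pos: [0.507, -0.0431, 0.0506]
ft_force: [-13.2, 2.8, 1.8]
ft_force: [-12.6, 2.4, 1.8]
ft_force: [-12.0, 3.1, 1.7]
tool x -66.18 Fpush 12.68 Fz 1.08
```

```bash
python3 -m creep '[[-0.014,0,0,0,0],[0,0,0,0,0]]' | grep -E 'pos|ft_'; python3 -m creep '[[0,0,0,0,0]]'| grep -E 'ft_';python3 -m creep '[[0,0,0,0,0]]'| grep -E 'ft_'; python3 -m creep '[[0,0,0,0,0]]'| grep -E 'ft_';python3 k.py|tail -1
```

```text
tool_pos: [0.5074, -0.0432, 0.0506]
ft_force: [-13.3, 2.3, 2.3]
ft_force: [-13.3, 2.2, 2.9]
ft_force: [-12.3, 1.7, 2.2]
ft_force: [-12.1, 2.3, 3.2]
tool x -65.89 Fpush 13.74 Fz 3.41
```

Excess over the drag is about 4 N, mid-window. Back off and verify.

```bash
python3 -m creep '[[0.05,0,0,0,0],[0.1,0,0,0,0],[0.3,0,0,0,0],[0.4,0,0,0,0],[0.2,0,-0.5,0,0],[0,0,-0.8,0,0],[0,0,-0.8,0,0],[0,0,-0.8,0,0],[0,0,-0.3,0,0],[0,0,0,0,0],[0,0,0,0,0]]'
python3 - <<'E'
from h import *
i=grab('wrist');cv2.imwrite('pics/z.png',i['frame'])
o=np.array([.5728,-.0505]);a=np.radians(-6.6);ex=np.array([np.cos(a),np.sin(a)]);ey=np.array([-ex[1],ex[0]])
vv,uu=np.mgrid[0:400,0:640];d=i['depth'].ravel()
X=(rays(i,np.c_[uu.ravel(),vv.ravel()])*d[:,None]-np.array(i['t']))@np.array(i['R']);q=np.c_[(X[:,:2]-o)@ex,(X[:,:2]-o)@ey]
for n,m in (('cell',(X[:,2]>.0375)&(X[:,2]<.046)&(abs(q[:,1])<.026)&(q[:,0]>-.006)&(q[:,0]<.05)),):
    m&=d>0;p=q[m]*1e3;print(n,m.sum(),p.min(0),p.max(0),'z tilt',np.linalg.lstsq(np.c_[q[m],np.ones(m.sum())],X[m,2],rcond=None)[0])
for w in('scene','side'):
    b=grab(w);vv,uu=np.mgrid[0:400,0:640];d=b['depth'].ravel();Y=(rays(b,np.c_[uu.ravel(),vv.ravel()])*d[:,None]-np.array(b['t']))@np.array(b['R'])
    m=(d>0)&(np.hypot(*(Y[:,:2]-[.5275,.2337]).T)<.035)&(Y[:,2]>.021)&(Y[:,2]<.04);print('black',w,cv2.minEnclosingCircle(Y[m,:2].astype(np.float32)))
E
```

```text
time: 20.62
tool_pos: [0.479, -0.0397, 0.1474]
orientation: [0.18, 3.136, 0.001]
ft_force: [0.1, -0.4, -0.1]
width: 0.001
finger_force: 0.0
cell 24 [38.44164722 -2.44343309] [42.76936774  2.70215187] z tilt [-0.09196245 -0.10863136  0.04229491]
black scene ((0.5254287719726562, 0.2333623468875885), 0.023975037038326263)
black side ((0.5272985696792603, 0.23406821489334106), 0.023463426157832146)
```

```bash
python3 - <<'E'
from h import *
o=np.array([.5728,-.0505]);a=np.radians(-6.6);ex=np.array([np.cos(a),np.sin(a)]);ey=np.array([-ex[1],ex[0]])
for w in('scene','side'):
    i=load(w);vv,uu=np.mgrid[0:400,0:640];d=i['depth'].ravel()
    X=(rays(i,np.c_[uu.ravel(),vv.ravel()])*d[:,None]-np.array(i['t']))@np.array(i['R']);q=np.c_[(X[:,:2]-o)@ex,(X[:,:2]-o)@ey]*1e3
    m=(d>0)&(X[:,2]>.0375)&(X[:,2]<.046)&(abs(q[:,1])<26)&(q[:,0]>-6)&(q[:,0]<50)
    p=q[m];c=np.median(p,0);k=np.hypot(*(p-c).T)<15;print(w,m.sum(),c,p.min(0),p.max(0),np.linalg.lstsq(np.c_[p[k]/1e3,np.ones(k.sum())],X[m][k,2],rcond=None)[0])
E
```

```text
scene 282 [19.99428494 -1.12980112] [ -2.3180553  -23.43501442] [44.69696851 24.26743325] [0.00591883 0.04771697 0.04038354]
side 149 [22.05024656  3.70330815] [  0.78522581 -20.55192003] [44.09967074 25.21768499] [-0.02129093  0.02008153  0.0403594 ]
```

The cell is flat at nest x≈21–22 mm, as predicted, and on the line. The clamp is released and the black cell hasn't moved. Handing in.

```bash
python3 -c "
from bench import workorder
print(workorder.sign_off())"
```

```text
the job is handed in; nothing more can be done
None
```

The silver cell is seated against both pins, with the clamp left pressing at an estimated 4 N or so (inferred from push force, not measured directly); the black cell has not moved, and the job is handed in (no verdict returned).

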